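Fetch the jar weight from its compartment

TASK

In the row of four closed compartments, open the one whose lid has the bar handle and leave the other three shut. Take out the white ceramic jar weight, lower it upright onto the middle of the saucer before letting go of it, and do not shift the saucer or disturb the other things on the counter.

Things in the scene. Friction and masses are not known exactly. Their poses are not given: they have to be found in the camera images.
- box_bar: the oak compartment whose lid has the bar handle: a fixed open box, outside 110 mm (its x) x 96 mm (its y, along the row) x 60 mm tall, walls and floor 5 mm. Origin at the centre of its underside, 12 mm above the counter; its x points away from the robot, towards its hinge. Four such compartments stand in a row, 100 mm from centre to centre, in any order; their lids (110 x 96 x 8 mm) lie on top and are hinged at the far edge. All oak, steel handles
- lid_bar (a joint): hinge of the lid with the bar handle, rad; 0 = shut, grows as the lid swings up (1.57 = upright, 1.9 = stop); a stiff hinge, the lid stays where it is left; raising it takes about 3 N at the handle
- lid_bar_handle (a point): centre of the bar handle: a level steel bar 48 mm long along the row (along the hinge), 16 x 16 mm in section, on two 8 mm posts, its middle 28 mm above the lid's top face and its top 36 mm above, 15 mm in from the lid's near edge; moves with the lid
- lid_bar_hinge (a point): middle of the hinge line of that lid, at the far top edge of its box, level with the underside of the shut lid; the line runs along the row. The handle's middle lies 95 mm nearer the robot and 36 mm higher when shut. Its axes are those of the box
- weight_center (a point): centre (half-way up) of the jar weight, which starts standing upright on the floor of the compartment with the bar handle, up to 25 mm nearer the robot than the middle of the compartment and within 6 mm of the middle along the row: white ceramic disc 56 mm across and 14 mm thick with a round grip 22 mm across rising from its middle, 46 mm tall in all, about 0.12 kg; z up along the grip
- saucer_in (a point): centre of the saucer's inner floor: a loose white ceramic saucer, 150 mm across, 18 mm tall; its flat floor is 93 mm across and 5 mm above the counter; z up
- lid_round (a joint): hinge of the lid with a round knob, 32 mm across and 36 mm tall; 0 = shut, grows as the lid swings up (1.57 = upright, 1.9 = stop); a stiff hinge, the lid stays where it is left
- lid_round_handle (a point): on the middle line of a round knob, 32 mm across and 36 mm tall, 28 mm above its lid
- lid_square (a joint): hinge of the lid with a square block knob, 32 x 32 mm and 36 mm tall; 0 = shut, grows as the lid swings up (1.57 = upright, 1.9 = stop); a stiff hinge, the lid stays where it is left
- lid_square_handle (a point): on the middle line of a square block knob, 32 x 32 mm and 36 mm tall, 28 mm above its lid
- lid_pegs (a joint): hinge of the lid with two separate round pegs, 12 mm across, 34 mm apart along the row, 36 mm tall; 0 = shut, grows as the lid swings up (1.57 = upright, 1.9 = stop); a stiff hinge, the lid stays where it is left
- lid_pegs_handle (a point): on the middle line of two separate round pegs, 12 mm across, 34 mm apart along the row, 36 mm tall, 28 mm above its lid
- dome: glass dome, 164 mm across, 188 mm tall with its vent knob, on a cork trivet at the back; origin at the centre of its foot; bystander
- silicone_lid: blue silicone lid with a small stub, 100 mm across, 20 mm tall; origin under its centre; bystander
- scraper: steel scraper, 120 x 95 mm, 16 mm tall, lying; origin under its centre; bystander
- whisk: wooden whisk, 220 mm long, 44 mm thick, lying; origin under its middle, x towards its loops; bystander
- salt_cup: terracotta cup, 76 mm across, 60 mm tall; origin under its centre; bystander
- store_jar: closed glass storage jar, 90 mm across, 130 mm tall; origin under its centre; bystander
- weight: the same jar weight; origin at the centre of its underside, 23 mm below its centre
Not all that is in view belongs to the job. What is meant by the part that bears saucer_in is not yellow, and is the larger of those in its own colour.

How it is judged:
By the outcome, as a careful person would: the job done as asked, in the order asked, and still so for the second after the job is handed in, with the robot touching nothing.
It also fails if it takes over 51 s, if anything falls off the work surface, if the arm or the gripper's body presses on something with over 40 N, if the wrist force passes 120 N, or if a joint passes its speed limit or range.

ROBOT

A 6-joint arm with a two-finger parallel gripper is mounted at the origin on the work surface. World frame = base frame: x ahead of the robot, y to its left, z up, the work surface at z = 0. Lengths are in m, angles in rad, forces in N, time in s.
With the tool pointing down it reaches from about 0.3 to 0.85 m from the base axis. Payload 4.2 kg.
Tool frame: the origin (TCP) lies between the finger pads; the fingertips stand 11 mm ahead of it and the grasp point (between the pads) lies 8 mm behind it; z points along the fingers, y is the line along which they close (so a half turn about z gives the same grasp; the last joint's range is limited). The gripper opens to 91 mm and grips with 3 to 60 N. Pads are 32 mm wide; open, the fingers measure 118 mm over their backs; the gripper's body (76 mm by 178 mm) begins 60 mm behind the grasp point.
Start: joints at [1.155, 0.32, 1.565, -0, 1.257, -0.02], TCP at [0.222, 0.531, 0.225] pointing down, gripper open.
Joint ranges: [-3.11, 3.11], [-0.84, 2.01], [0.21, 2.61], [-1.34, 4.49], [0.05, 2.63], [-2.56, 2.56]. Speed limits (rad/s): [2.57, 2.57, 3.14, 3.14, 3.14, 3.14].

INTERFACE

Orientations are given as [roll, pitch, yaw] about the fixed x, y, z axes, in that order (R = Rz(yaw) Ry(pitch) Rx(roll)).
In Python, from cell import get_state, snapshot, camera_model, sign_off gives the robot as it stands.
- The arm moves only by the shell command python3 -m crank 'ROWS'. ROWS is JSON, a list that holds one entry, the list of rows, each a list of 7 numbers: the shift along the tool's x, y, z scaled (see below), then the turn, a rotation vector about the tool's x, y, z scaled (see below), then the finger opening in mm, from 0 to 91.2. A call has exactly 8 rows; each row is the pose to reach, as a shift and turn from the pose commanded when the call began, along the tool's axes at that moment, turning the shorter way round; what a row does not reach only later rows make up. The controller multiplies each number of a shift by 150 mm and each number of a turn by 180 degrees. A row lasts 1/12 s, in which the tool goes at most 41.7 mm and 7.16 degrees, less where a joint would pass 70% of its speed; a pose out of reach is approached as far as the arm can. A call with a number of a shift or a turn outside -1 to 1 is refused whole. A call with a gripper value outside its range is refused whole. The fingers move at their own pace and stop on an object; the grip force is fixed at half the most. Time passes only in rows, so rows that repeat a pose let the fingers close, or fill a call up. It gives the time, the measured TCP pose, the force, the opening and the grip force at its end, in the units of the state.
- get_state(): the state, without advancing time (a new reading comes with each control period).
- snapshot(name): name is "side" or "top" or "wrist"; returns the picture (420x560x3 uint8, red, green, blue); there is no depth.
- camera_model(name): a dict with "camera_matrix" (3x3 intrinsics, pixels), "R" (3x3) and "t" (3): a world point X has camera coordinates R X + t. Camera axes: x right, y down, z forward; pixel columns grow to the right and rows downward; lengths in m; the calibration is good to about 2 mm. A picture is of the moment at which its call begins: read the wrist's pose just before it. camera_model takes no time and is no camera call; for the wrist camera it gives the pose at the moment of the call.
- sign_off(): hands the job in; it is judged then, once.
The state is a dict: "time_s": time; "q": joint angles; "joint_vel": joint speeds; "effort": joint torques, N m; "tcp_pos": TCP position; "tcp_rot": TCP orientation; "contact_force": force on the tool from outside, world axes, zero at the start; "torque": the same for the moment, N m; "opening": opening from 0.0 (shut) to 1.0 (fully open); "finger_force": force on a finger pad.
Only numpy, scipy, OpenCV 4.12 (cv2) and the standard library are available. Lean on these libraries where they do the work, as an engineer would, in place of code of your own. Each camera call takes 0.05 s, during which the arm holds its last target. There are 200 camera calls.

## Working session

There is one attempt and no reset: what is moved stays moved. The work goes in short steps, Python scripts to look and compute and a shell command to move; the robot and the scene stay as the last step left them, time stands still between calls to the robot, and variables do not carry over. Pictures are saved under pics/ and viewed, at most 10 in all, crops included, and the job is handed in when it is done.

```bash
ls; mkdir -p pics
python3 - <<'E'
from cell import *
import cv2
s=get_state();print({k:s[k] for k in('time_s','tcp_pos','tcp_rot','opening')})
for n in('top','side'):
    cv2.imwrite(f'pics/{n}0.png',snapshot(n)[:,:,::-1]); m=camera_model(n); print(n,m['camera_matrix'],m['R'],m['t'])
E
```

```text
pics
{'time_s': 0.0, 'tcp_pos': array([0.22150442, 0.53009764, 0.2241317 ]), 'tcp_rot': array([-3.13984498e+00, -4.63847828e-05,  2.74573920e+00]), 'opening': 0.9994525860405463}
top [[534.66328153   0.         283.35180576]
 [  0.         534.66328153 201.44787866]
 [  0.           0.           1.        ]] [[-0.05028015 -0.99872123 -0.00527397]
 [-0.97459623  0.05021819 -0.21826662]
 [ 0.21825236 -0.00583449 -0.97587492]] [0.00478817 0.5074737  1.42565984]
side [[408.3633087    0.         280.49512382]
 [  0.         408.3633087  210.1396896 ]
 [  0.           0.           1.        ]] [[ 0.9108876  -0.41219608 -0.01944649]
 [-0.22663544 -0.46033413 -0.85832911]
 [ 0.34484802  0.78624861 -0.51273089]] [-0.47015141  0.18407669  1.21956601]
```

View pics/top0.png

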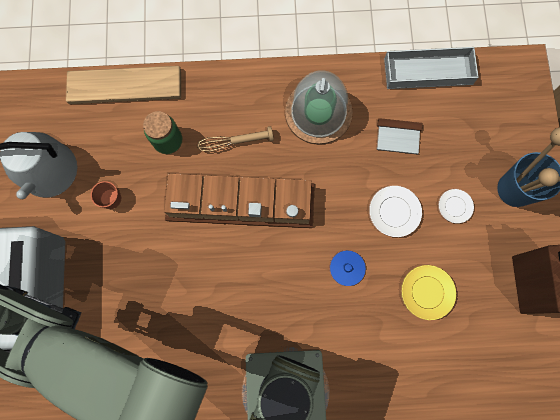

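View pics/side0.png

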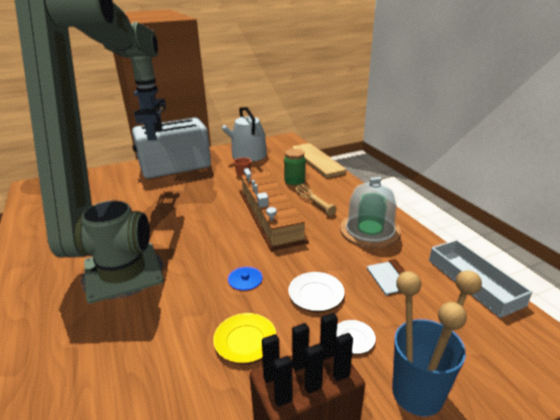

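The top view shows four handles: bar (179,205), pegs (217,208), square (254,209) and round (292,210). The large white saucer is at (396,211). The smaller white one (456,206) and the yellow one (429,292) are decoys. The bar lid is the leftmost, near the salt cup (105,195). In the side view its handle is around (248,173), and the saucer is at (316,292).

```bash
cat > h.py <<'E'
import numpy as np,cv2
from cell import *
from scipy.spatial.transform import Rotation as Ro
def ray(m,uv):
    d=m['R'].T@np.linalg.inv(m['camera_matrix'])@np.array([uv[0],uv[1],1.]); return -m['R'].T@m['t'],d
def onz(m,uv,z):
    c,d=ray(m,uv); return c+d*(z-c[2])/d[2]
def tri(obs):
    A=np.zeros((3,3));b=np.zeros(3)
    for m,uv in obs:
        c,d=ray(m,uv);d/=np.linalg.norm(d);P=np.eye(3)-np.outer(d,d);A+=P;b+=P@c
    return np.linalg.solve(A,b)
def blobs(img,mn=20,lo=150,sat=60,roi=None):
    h=cv2.cvtColor(img,cv2.COLOR_RGB2HSV); k=((h[...,2]>lo)&(h[...,1]<sat)).astype('uint8')
    if roi: z=np.zeros_like(k);x0,y0,x1,y1=roi;z[y0:y1,x0:x1]=1;k*=z
    n,l,st,c=cv2.connectedComponentsWithStats(k)
    return [(c[i].round(1).tolist(),st[i].tolist()) for i in range(1,n) if st[i][4]>=mn]
E
python3 - <<'E'
from h import *
T=cv2.imread('pics/top0.png')[:,:,::-1].copy();S=cv2.imread('pics/side0.png')[:,:,::-1].copy()
mt,ms=camera_model('top'),camera_model('side')
bt=blobs(T,10,roi=(160,165,490,240)); bs=blobs(S,8,roi=(235,160,385,355))
for b in bt: print('T',b,onz(mt,b[0],.115 if b[0][0]<330 else .018).round(4))
for b in bs: print('S',b)
c=cv2.resize(T[155:235,150:330],None,fx=4,fy=4,interpolation=cv2.INTER_CUBIC)
d=cv2.resize(S[150:250,220:320],None,fx=3.2,fy=3.2,interpolation=cv2.INTER_CUBIC)
cv2.imwrite('pics/crop.png',np.hstack([c[:,:400],d])[:,:,::-1])
# box corners by eye, z=.08 top of lid
for uv in[(167,173),(311,178),(164,213),(312,219)]: print(uv,onz(mt,uv,.08).round(4))
E
```

```text
T ([395.4, 211.0], [369, 186, 53, 51, 2123]) [ 0.4716 -0.3365  0.018 ]
T ([455.8, 205.7], [439, 189, 35, 34, 948]) [ 0.4781 -0.5088  0.018 ]
T ([178.9, 204.6], [171, 202, 18, 6, 98]) [0.4996 0.257  0.115 ]
T ([254.3, 208.2], [248, 203, 13, 12, 132]) [0.4795 0.0572 0.115 ]
T ([210.0, 206.1], [208, 204, 5, 5, 13]) [0.4913 0.1745 0.115 ]
T ([222.6, 206.6], [221, 205, 4, 4, 13]) [0.4882 0.1411 0.115 ]
T ([291.7, 210.2], [286, 205, 12, 11, 100]) [ 0.469  -0.0416  0.115 ]
S ([247.2, 171.1], [244, 168, 7, 7, 33])
S ([370.2, 186.4], [352, 172, 33, 28, 477])
S ([261.8, 195.4], [257, 193, 11, 6, 53])
S ([270.9, 209.6], [267, 207, 9, 7, 49])
S ([378.3, 273.3], [367, 263, 18, 29, 281])
S ([316.0, 291.0], [288, 272, 56, 39, 1699])
S ([357.6, 334.8], [337, 320, 39, 34, 816])
(167, 173) [0.5986 0.296  0.08  ]
(311, 178) [ 0.5638 -0.1002  0.08  ]
(164, 213) [0.4863 0.3044 0.08  ]
(312, 219) [ 0.4491 -0.0958  0.08  ]
```

View pics/crop.png

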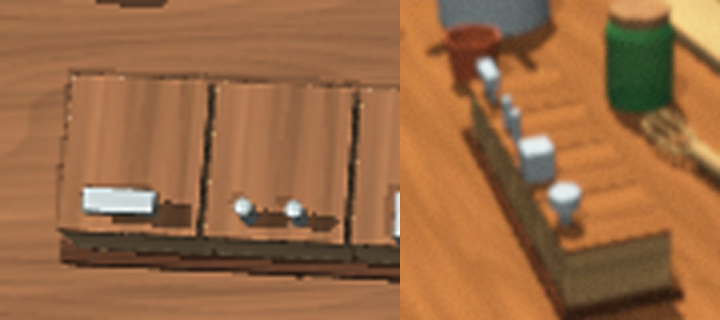

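Bar handle confirmed: the leftmost lid, pixel (179,205). Next I triangulate its height and the saucer's, and work out the approach.

```bash
cat >> h.py <<'E'
def pose():
    s=get_state(); return s['tcp_pos'],Ro.from_euler('xyz',s['tcp_rot'])
def down(closing_deg):  # tool down, y axis along closing_deg
    return Ro.from_euler('xyz',[np.pi,0,np.radians(closing_deg+90)])
def go(p,r,frm=None):
    p0,r0=frm or pose(); d=r0.inv().apply(np.array(p)-p0)/.15; w=(r0.inv()*r).as_rotvec()/np.pi
    print('row',d.round(3).tolist(),w.round(3).tolist())
YAW=-0.102
E
python3 - <<'E'
from h import *
mt,ms=camera_model('top'),camera_model('side')
print('bar',tri([(mt,(178.9,204.6)),(ms,(247.2,171.1))]).round(4))
print('round',tri([(mt,(291.7,210.2)),(ms,(270.9,209.6))]).round(4))
print('saucer',tri([(mt,(395.4,211)),(ms,(316,291))]).round(4))
go([.485,.258,.22],down(-5.8))
E
```

```text
bar [0.4985 0.2569 0.1161]
round [ 0.4678 -0.0413  0.1154]
saucer [ 0.4711 -0.3368  0.0151]
row [-2.32, -0.997, 0.03] [-0.0, 0.0, 0.406]
```

```bash
R='[-1,-0.45,0,0,0,0.2,91]'; python3 -m crank '[[[-1,-0.45,0,0,0,0.2,60],[-1,-0.45,0,0,0,0.2,60],[-1,-0.45,0,0,0,0.2,60],[-1,-0.45,0,0,0,0.2,60],[-1,-0.45,0,0,0,0.2,60],[-1,-0.45,0,0,0,0.2,60],[-1,-0.45,0,0,0,0.2,60],[-1,-0.45,0,0,0,0.2,60]]]'
python3 -c "
from h import *
go([.485,.258,.22],down(-5.8)); print(get_state()['q'])"
```

```text
time_s: 0.77
tcp_pos: [0.3335, 0.411, 0.2247]
tcp_rot: [-3.141, -0.0, 2.121]
contact_force: [-0.5, 0.3, 0.0]
opening: 0.657
finger_force: 0.0
row [-1.397, 0.328, 0.031] [-0.0, -0.0, 0.207]
[8.67127445e-01 2.47988746e-01 1.66742882e+00 4.14005694e-04
 1.22650414e+00 3.16784951e-01]
```

```bash
python3 -m crank '[[[-0.95,0.22,0,0,0,0.207,60],[-0.95,0.22,0,0,0,0.207,60],[-0.95,0.22,0,0,0,0.207,60],[-0.95,0.22,0,0,0,0.207,60],[-0.95,0.22,0,0,0,0.207,60],[-0.95,0.22,0,0,0,0.207,60],[-0.95,0.22,0,0,0,0.207,60],[-0.95,0.22,0,0,0,0.207,60]]]'
python3 - <<'E'
from h import *
m=camera_model('wrist');im=snapshot('wrist');cv2.imwrite('pics/w1.png',im[:,:,::-1])
print(-m['R'].T@m['t'],m['R'][2]); H=[.4985,.2569,.108]; c=m['R']@H+m['t'];p=m['camera_matrix']@c;print(p[:2]/p[2])
go([.4985,.2569,.2],down(-5.8))
for b in blobs(im,150): print(b)
E
```

```text
time_s: 1.43
tcp_pos: [0.4358, 0.3068, 0.2248]
tcp_rot: [-3.141, 0.0, 1.471]
contact_force: [-0.3, -0.4, 0.0]
opening: 0.659
finger_force: 0.0
[0.44233962 0.37416771 0.38447217] [-0.02371812 -0.23827518 -0.97090802]
[354.93418414 257.66660249]
row [-0.289, 0.449, 0.165] [-0.0, 0.0, 0.0]
```

View pics/w1.png

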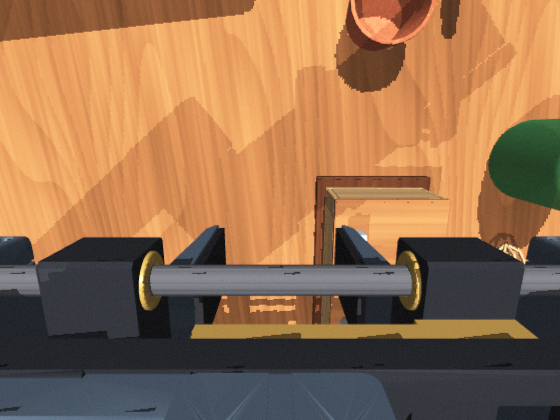

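The wrist view shows the bar compartment's lid below and right. Its handle is predicted at (355,258) and just peeks out at (362,238) behind a finger. Salt cup at (390,15), clear of the gripper. Next I centre over the bar, descend and close.

```bash
python3 -m crank '[[[-0.289,0.449,0.16,0,0,0,60],[-0.289,0.449,0.16,0,0,0,60],[-0.289,0.449,0.16,0,0,0,60],[-0.289,0.449,0.4,0,0,0,60],[-0.289,0.449,0.6,0,0,0,60],[-0.289,0.449,0.75,0,0,0,60],[-0.289,0.449,0.82,0,0,0,60],[-0.289,0.449,0.82,0,0,0,60]]]'
python3 -m crank '[[[0,0,0,0,0,0,40],[0,0,0,0,0,0,25],[0,0,0,0,0,0,10],[0,0,0,0,0,0,5],[0,0,0,0,0,0,5],[0,0,0,0,0,0,5],[0,0,0,0,0,0,5],[0,0,0,0,0,0,5]]]'; python3 -c "
from h import *
print(pose()[0],get_state()['q'])"
```

```text
time_s: 2.15
tcp_pos: [0.497, 0.2558, 0.0996]
tcp_rot: [-3.137, 0.003, 1.469]
contact_force: [-0.2, -0.3, 0.1]
opening: 0.657
finger_force: 0.0
time_s: 2.82
tcp_pos: [0.4982, 0.2559, 0.1023]
tcp_rot: [-3.14, -0.0, 1.467]
contact_force: [-3.5, 0.6, 3.1]
opening: 0.174
finger_force: 30.0
[0.49819079 0.25589514 0.1022856 ] [4.53504933e-01 4.02157712e-01 1.77375176e+00 9.79530631e-04
 9.66638475e-01 5.56440776e-01]
```

Run:
```python
from h import *
p,r=pose(); b=np.array([np.cos(YAW),np.sin(YAW),0]); row=np.array([-b[1],b[0],0])
h=np.array([*(p+.095*b)[:2],.072]); print('hinge',h)
for t in range(5,65,5):
    q=Ro.from_rotvec(row*np.radians(t)); P=h+q.apply(p-h); print(t,P.round(3),end=' '); go(P,q*r,(p,r))
```

```text
hinge [0.59269703 0.24622193 0.072     ]
5 [0.501 0.256 0.11 ] row [0.0, 0.02, -0.054] [0.028, -0.0, 0.0]
10 [0.505 0.255 0.118] row [0.0, 0.045, -0.107] [0.056, -0.0, 0.0]
15 [0.509 0.255 0.126] row [0.0, 0.074, -0.157] [0.083, -0.0, 0.0]
20 [0.514 0.254 0.133] row [0.0, 0.107, -0.205] [0.111, -0.0, 0.0]
25 [0.52  0.254 0.14 ] row [0.0, 0.144, -0.249] [0.139, -0.0, 0.0]
30 [0.526 0.253 0.146] row [0.0, 0.185, -0.29] [0.167, -0.0, 0.0]
35 [0.533 0.252 0.151] row [0.0, 0.23, -0.327] [0.194, -0.0, 0.0]
40 [0.54  0.252 0.156] row [0.0, 0.278, -0.36] [0.222, -0.0, 0.0]
45 [0.547 0.251 0.161] row [0.001, 0.328, -0.389] [0.25, -0.0, 0.0]
50 [0.555 0.25  0.164] row [0.001, 0.38, -0.414] [0.278, -0.0, 0.0]
55 [0.563 0.249 0.167] row [0.001, 0.435, -0.433] [0.306, -0.0, 0.0]
60 [0.572 0.248 0.169] row [0.001, 0.491, -0.448] [0.333, -0.0, 0.0]
```

```bash
python3 -m crank '[[[0,0.02,-0.054,0.028,0,0,5],[0,0.045,-0.107,0.056,0,0,5],[0,0.074,-0.157,0.083,0,0,5],[0,0.107,-0.205,0.111,0,0,5],[0,0.144,-0.249,0.139,0,0,5],[0,0.185,-0.29,0.167,0,0,5],[0,0.23,-0.327,0.194,0,0,5],[0,0.278,-0.36,0.222,0,0,5]]]'; python3 -c "
from h import *
s=get_state();print(s['q'],s['contact_force'],(pose()[1].as_matrix()[:,2]).round(3))
go([.5549,.25,.164],pose()[1])"
```

```text
time_s: 3.48
tcp_pos: [0.5398, 0.2516, 0.1565]
tcp_rot: [-2.438, -0.0, 1.468]
contact_force: [-3.6, 2.3, -1.7]
opening: 0.173
finger_force: 30.0
[0.28319754 0.74664071 1.18477567 0.25799189 1.86707522 0.37702293] [-3.56200092  2.33849955 -1.67041552] [-0.644  0.067 -0.762]
row [-0.0, 0.045, -0.104] [0.0, 0.0, 0.0]
```

```bash
python3 -m crank '[[[0,0.02,-0.054,0.028,0,0,5],[0,0.045,-0.107,0.056,0,0,5],[0,0.074,-0.157,0.083,0,0,5],[0,0.107,-0.205,0.111,0,0,5],[0,0.107,-0.205,0.111,0,0,5],[0,0.107,-0.205,0.111,0,0,60],[0,0.107,-0.205,0.111,0,0,60],[0,0.107,-0.205,0.111,0,0,60]]]'; python3 -c "
from h import *
cv2.imwrite('pics/s2.png',snapshot('side')[60:300,120:420,::-1])
s=get_state();print(s['q'],s['contact_force'],(pose()[1].as_matrix()[:,2]).round(3))"
```

```text
time_s: 4.15
tcp_pos: [0.5724, 0.2481, 0.1686]
tcp_rot: [-2.096, 0.0, 1.467]
contact_force: [0.9, -0.4, 0.2]
opening: 0.361
finger_force: 0.0
[0.23861517 0.96731418 0.89611575 0.3856692  2.2596183  0.42983293] [-0.47444683 -0.59942091  0.78186653] [-0.86   0.09  -0.502]
```

View pics/s2.png

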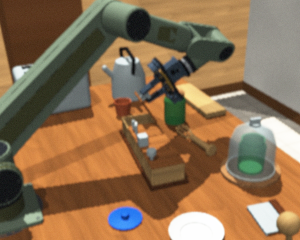

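The crop shows the lid raised (~60°) with the gripper behind and above it; the other lids are shut. Next I back off along the fingers, then rise and turn upright.

Run:
```python
from h import *
p,r=pose(); z=r.as_matrix()[:,2]
a=p-.04*z
go(a,r); print(a); go(a+[-.0,0,.06],r);go(a+[-.02,0,.12],down(-5.8));
```

```text
row [0.0, -0.0, -0.267] [0.0, 0.0, 0.0]
[0.60668734 0.2444906  0.18896827]
row [-0.0, -0.346, -0.467] [0.0, 0.0, 0.0]
row [-0.014, -0.759, -0.553] [-0.333, -0.0, -0.001]
```

```bash
python3 -m crank '[[[0,0,-0.05,0,0,0,60],[0,0,-0.15,0,0,0,60],[0,0,-0.27,0,0,0,60],[0,-0.17,-0.37,0,0,0,60],[0,-0.346,-0.467,0,0,0,30],[-0.014,-0.76,-0.55,-0.12,0,0,10],[-0.014,-0.76,-0.55,-0.2,0,0,0],[-0.014,-0.76,-0.55,-0.333,0,0,0]]]'; python3 -m crank '[[[0,0,0,-0.1,0,0,0],[0,0,0,-0.1,0,0,0],[0,0,0,-0.1,0,0,0],[0,0,0,-0.1,0,0,0],[0,0,0,-0.1,0,0,0],[0,0,0,-0.1,0,0,0],[0,0,0,-0.1,0,0,0],[0,0,0,-0.1,0,0,0]]]'; python3 -c "
from h import *
print(get_state()['q'])
go([.48,.258,.30],down(-5.8));go([.48,.258,.135],down(-5.8))"
```

```text
time_s: 4.87
tcp_pos: [0.5868, 0.2445, 0.3136]
tcp_rot: [-2.483, -0.003, 1.468]
contact_force: [0.0, 0.3, 1.6]
opening: 0.399
finger_force: 0.0
time_s: 5.53
tcp_pos: [0.587, 0.2443, 0.3073]
tcp_rot: [-2.781, 0.001, 1.466]
contact_force: [-0.7, 0.6, 0.1]
opening: 0.004
finger_force: 0.0
[0.30502015 0.57409454 0.99883481 0.14768717 1.89828573 0.43397226]
row [0.017, -0.656, 0.299] [-0.115, 0.0, -0.001]
row [0.018, -0.268, 1.328] [-0.115, 0.0, -0.001]
```

```bash
python3 -m crank '[[[0.017,-0.656,0.299,-0.115,0,0,0],[0.017,-0.656,0.299,-0.115,0,0,0],[0.017,-0.656,0.299,-0.115,0,0,0],[0.017,-0.656,0.299,-0.115,0,0,0],[0.017,-0.51,0.7,-0.115,0,0,0],[0.017,-0.42,0.93,-0.115,0,0,0],[0.017,-0.42,0.93,-0.115,0,0,0],[0.017,-0.42,0.93,-0.115,0,0,0]]]'; python3 -c "
from h import *
print(pose()[0])
go([.47,.2588,.14],down(-5.8));
for x in(.53,.56,.58,.60): go([x,.246+.102*(.593-x),.14],down(-5.8))"
```

```text
time_s: 6.2
tcp_pos: [0.4768, 0.2568, 0.1952]
tcp_rot: [-3.136, 0.006, 1.467]
contact_force: [-1.0, 0.6, -0.9]
opening: 0.004
finger_force: 0.0
[0.47681729 0.25679074 0.19524271]
row [0.011, -0.044, 0.368] [-0.002, 0.002, -0.001]
row [0.01, 0.358, 0.366] [-0.002, 0.002, -0.001]
row [0.011, 0.559, 0.365] [-0.002, 0.002, -0.001]
row [0.011, 0.693, 0.364] [-0.002, 0.002, -0.001]
row [0.011, 0.827, 0.363] [-0.002, 0.002, -0.001]
```

```bash
python3 -m crank '[[[0.01,-0.04,0.2,0,0,0,0],[0.01,-0.04,0.36,0,0,0,0],[0.01,0.08,0.36,0,0,0,0],[0.01,0.2,0.36,0,0,0,0],[0.01,0.3,0.36,0,0,0,0],[0.01,0.4,0.36,0,0,0,0],[0.01,0.48,0.36,0,0,0,0],[0.01,0.55,0.36,0,0,0,0]]]'; python3 -m crank '[[[0,0.07,0,0,0,0,0],[0,0.13,0,0,0,0,0],[0,0.19,0,0,0,0,0],[0,0.25,0,0,0,0,0],[0,0.25,0,0,0,0,0],[0,0.1,0,0,0,0,0],[0,-0.1,0,0,0,0,0],[0,-0.3,0,0,0,0,0]]]'; python3 -c "
from h import *
cv2.imwrite('pics/s3.png',cv2.resize(snapshot('side')[90:260,180:360],None,fx=3,fy=3)[:,:,::-1])
print(pose()[0],get_state()['q'])"
```

```text
time_s: 6.87
tcp_pos: [0.5635, 0.2515, 0.1481]
tcp_rot: [3.137, -0.001, 1.466]
contact_force: [-2.1, 1.0, 0.9]
opening: 0.005
finger_force: 1.3
time_s: 7.53
tcp_pos: [0.517, 0.2557, 0.1465]
tcp_rot: [3.136, -0.0, 1.466]
contact_force: [0.4, 0.9, 0.1]
opening: 0.003
finger_force: 0.0
[0.50993827 0.25537877 0.14622588] [ 4.44577672e-01  3.74099641e-01  1.69175244e+00 -9.03437837e-04
  1.07890476e+00  5.47706393e-01]
```

View pics/s3.png

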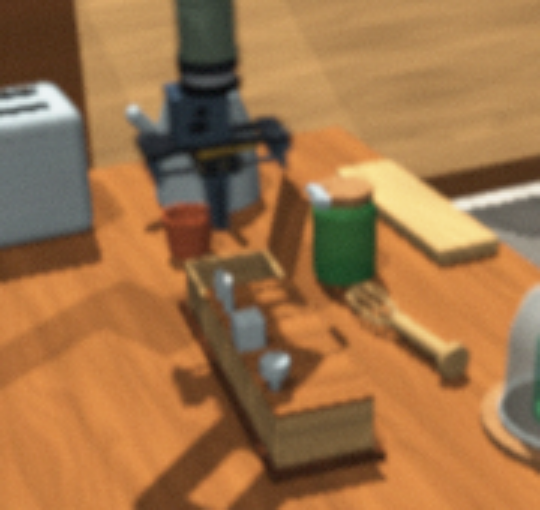

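The crop shows the bar lid standing a little past upright. The compartment is open and the other three lids are shut. Next I go up, turn the fingers to close along the row, and look inside from above.

```bash
python3 -m crank '[[[0,0,-0.3,0,0,0,0],[0,0,-0.6,0,0,0,0],[0,0,-0.95,0,0,-0.1,0],[0,0,-0.95,0,0,-0.3,0],[0,0,-0.95,0,0,-0.3,0],[0,0,-0.95,0,0,-0.3,0],[0,0,-0.95,0,0,-0.3,0],[0,0,-0.95,0,0,-0.3,0]]]';  python3 -c "
from h import *
print(get_state()['q'])
go([.55,.25,.29],down(84.2))"
```

```text
time_s: 8.25
tcp_pos: [0.5169, 0.2558, 0.2898]
tcp_rot: [3.137, 0.004, 2.223]
contact_force: [0.2, 0.6, 0.4]
opening: 0.003
finger_force: 0.0
[ 0.44128341  0.28712974  1.44892886 -0.00309847  1.39987543 -0.21089292]
row [-0.165, 0.152, -0.0] [0.001, 0.002, -0.26]
```

```bash
python3 -m crank '[[[-0.165,0.15,0,0,0,-0.26,0],[-0.165,0.15,0,0,0,-0.26,0],[-0.165,0.15,0,0,0,-0.26,0],[-0.165,0.15,0,0,0,-0.26,0],[-0.165,0.15,0,0,0,-0.26,0],[-0.165,0.15,0,0,0,-0.26,0],[-0.165,0.15,0,0,0,-0.26,0],[-0.165,0.15,0,0,0,-0.26,0]]]';  python3 -c "
from h import *
print(get_state()['q'],pose()[0])
m=camera_model('wrist');im=snapshot('wrist');t=snapshot('top')
np.savez('v1.npz',im=im,K=m['camera_matrix'],R=m['R'],t=m['t'],top=t)
big=cv2.resize(t[150:250,130:270],None,fx=2,fy=2); out=im.copy(); out[220:420,280:560]=big
cv2.imwrite('pics/w4.png',out[:,:,::-1])
for b in blobs(im,100,lo=140,sat=50): print(b)
"
```

```text
time_s: 8.92
tcp_pos: [0.5497, 0.2495, 0.2896]
tcp_rot: [3.142, 0.006, 3.035]
contact_force: [0.9, -0.0, 0.3]
opening: 0.006
finger_force: 0.0
[ 0.40860584  0.33227451  1.38422717 -0.0028355   1.42003565 -1.05522323] [0.5497065  0.24954888 0.28959631]
([85.5, 143.3], [63, 129, 50, 33, 1314])
([167.7, 144.6], [158, 139, 22, 13, 195])
([200.7, 144.3], [192, 139, 19, 12, 164])
([280.7, 159.7], [259, 138, 44, 45, 1536])
([432.9, 284.2], [392, 275, 81, 19, 898])
([57.0, 318.6], [45, 312, 27, 14, 148])
([459.6, 416.2], [406, 410, 91, 10, 523])
```

View pics/w4.png

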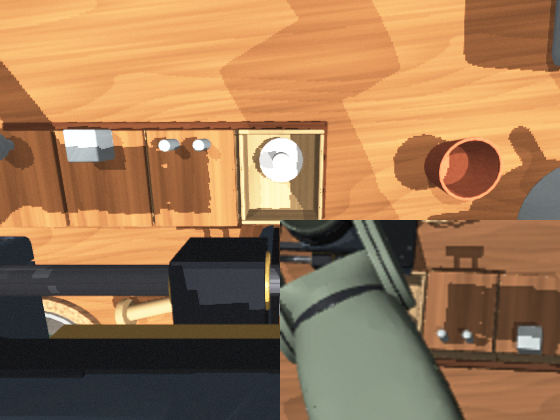

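The wrist view shows the white weight upright in the open compartment: disc centred at about (281,160), with the rim from (240,128) to (326,222). The pegs are at (168,145) and (200,144). The arm hides the top view here. I'll take a second wrist view, offset, to measure the height.

```bash
python3 -m crank '[[[-0.05,-0.4,0.1,0,0,0,0],[-0.05,-0.4,0.1,0,0,0,0],[-0.05,-0.4,0.1,0,0,0,0],[-0.05,-0.4,0.1,0,0,0,0],[-0.05,-0.4,0.1,0,0,0,0],[-0.05,-0.4,0.1,0,0,0,0],[-0.05,-0.4,0.1,0,0,0,0],[-0.05,-0.4,0.1,0,0,0,0]]]';  cat >>h.py <<'E'
def disc(im,near):
    h=cv2.cvtColor(im,cv2.COLOR_RGB2HSV); k=((h[...,2]>140)&(h[...,1]<50)).astype('uint8')
    cs=[c for c in cv2.findContours(k,cv2.RETR_EXTERNAL,cv2.CHAIN_APPROX_NONE)[0] if cv2.contourArea(c)>300]
    c=min(cs,key=lambda c:np.linalg.norm(c.mean(0)[0]-near)); return cv2.minEnclosingCircle(c),cv2.contourArea(c)
E
python3 -c "
from h import *
print(pose()[0])
v=np.load('v1.npz');m1=dict(camera_matrix=v['K'],R=v['R'],t=v['t']);
m=camera_model('wrist');im=snapshot('wrist');cv2.imwrite('pics/w5.png',im[:,:,::-1])
d1=disc(v['im'],(281,160));g=onz(m1,d1[0][0],.031);q=m['camera_matrix']@(m['R']@g+m['t']);q=q[:2]/q[2]
d2=disc(im,q);print(d1,g,q,d2,onz(m,d2[0][0],.031))
print('tri',tri([(m1,d1[0][0]),(m,d2[0][0])]))
h=np.array([.5927,.2462]);b=np.array([np.cos(YAW),np.sin(YAW)]);o=g[:2]-h;print('rel hinge',o@b,o@[-b[1],b[0]])
"
```

```text
time_s: 9.68
tcp_pos: [0.5504, 0.1901, 0.2745]
tcp_rot: [3.141, 0.005, 3.035]
contact_force: [-0.6, 0.7, -0.5]
opening: 0.002
finger_force: 0.0
[0.5503525  0.19005748 0.2745053 ]
(((280.6595764160156, 159.8297882080078), 22.51336097717285), 1480.0) [0.52073748 0.25456483 0.031     ] [329.36429833 155.37037961] (((328.99334716796875, 154.8866729736328), 23.513771057128906), 1614.0) [0.52011066 0.25415859 0.031     ]
tri [0.520679   0.25454606 0.02825826]
rel hinge -0.07244023385150763 0.0009939017918887988
```

```bash
python3 -c "
from h import *
go([.5204,.2544,.16],down(104.2))"
```

```text
row [0.248, 0.406, 0.762] [-0.0, 0.001, -0.113]
```

```bash
python3 -m crank '[[[0.248,0.406,0,0,0,-0.113,36],[0.248,0.406,0,0,0,-0.113,36],[0.248,0.406,0,0,0,-0.113,36],[0.248,0.406,0.2,0,0,-0.113,36],[0.248,0.406,0.4,0,0,-0.113,36],[0.248,0.406,0.6,0,0,-0.113,36],[0.248,0.406,0.76,0,0,-0.113,36],[0.248,0.406,0.76,0,0,-0.113,36]]]';  python3 -c "
from h import *
cv2.imwrite('pics/s5.png',cv2.resize(snapshot('side')[90:260,180:360],None,fx=3,fy=3)[:,:,::-1])
go([.5204,.2544,.047],down(104.2))"
```

```text
time_s: 10.4
tcp_pos: [0.5172, 0.2527, 0.1552]
tcp_rot: [-3.138, -0.006, -2.894]
contact_force: [-1.3, -0.5, 0.5]
opening: 0.399
finger_force: 0.0
row [-0.013, 0.006, 0.74] [-0.001, -0.0, -0.0]
```

```bash
python3 -m crank '[[[0,0,0.1,0,0,0,36],[0,0,0.22,0,0,0,36],[0,0,0.34,0,0,0,36],[0,0,0.45,0,0,0,36],[0,0,0.56,0,0,0,36],[0,0,0.66,0,0,0,36],[0,0,0.75,0,0,0,36],[0,0,0.75,0,0,0,36]]]';  python3 -m crank '[[[0,0,0,0,0,0,30],[0,0,0,0,0,0,25],[0,0,0,0,0,0,20],[0,0,0,0,0,0,12],[0,0,0,0,0,0,12],[0,0,0,0,0,0,12],[0,0,0,0,0,0,12],[0,0,0,0,0,0,12]]]'
```

```text
time_s: 11.12
tcp_pos: [0.5208, 0.2539, 0.0473]
tcp_rot: [-3.14, 0.003, -2.894]
contact_force: [0.4, 0.4, -0.4]
opening: 0.396
finger_force: 0.0
time_s: 11.78
tcp_pos: [0.5221, 0.2543, 0.0495]
tcp_rot: [-3.141, 0.008, -2.894]
contact_force: [-0.1, 0.7, 6.0]
opening: 0.229
finger_force: 30.0
```

```bash
python3 -m crank '[[[0,0,-0.08,0,0,0,12],[0,0,-0.2,0,0,0,12],[0,0,-0.35,0,0,0,12],[0,0,-0.5,0,0,0,12],[0,0,-0.65,0,0,0,12],[0,0,-0.8,0,0,0,12],[0,0,-0.9,0,0,0,12],[0,0,-0.97,0,0,0,12]]]';  python3 -c "
from h import *
print(get_state()['q'])
m=camera_model('wrist');im=snapshot('wrist');cv2.imwrite('pics/w6.png',im[:,:,::-1])
go([.4711,-.3368,.20],down(60))"
```

```text
time_s: 12.45
tcp_pos: [0.5206, 0.2539, 0.1953]
tcp_rot: [-3.141, 0.007, -2.894]
contact_force: [-0.1, -0.3, -1.2]
opening: 0.234
finger_force: 30.0
[ 0.43520264  0.3428774   1.60693219 -0.00233056  1.18546552 -1.38213981]
row [1.289, -3.739, -0.033] [0.001, 0.003, 0.245]
```

View pics/w6.png

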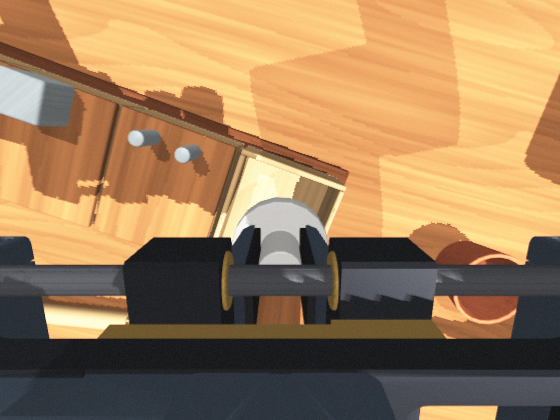

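The weight hangs upright in the grip (disc at about (280,225)) with the compartment empty below. Next, carry it towards the saucer.

```bash
python3 -m crank '[[[0.03,-0.1,-0.05,0,0,0,12],[0.09,-0.25,-0.1,0,0,0,12],[0.14,-0.4,-0.1,0,0,0,12],[0.19,-0.55,-0.1,0,0,0,12],[0.24,-0.7,-0.1,0,0,0,12],[0.29,-0.85,-0.1,0,0,0,12],[0.345,-1,-0.1,0,0,0,12],[0.345,-1,-0.1,0,0,0,12]]]' | tail -3
python3 -m crank '[[[0.05,-0.15,0,0,0,0,12],[0.1,-0.3,0,0,0,0,12],[0.15,-0.45,0,0,0,0,12],[0.2,-0.6,0,0,0,0,12],[0.25,-0.75,0,0,0,0,12],[0.3,-0.9,0,0,0,0,12],[0.345,-1,0,0,0,0,12],[0.345,-1,0,0,0,0,12]]]' | tail -3
python3 -m crank '[[[0.05,-0.15,0,0,0,0,12],[0.1,-0.3,0,0,0,0,12],[0.15,-0.45,0,0,0,0,12],[0.2,-0.6,0,0,0,0,12],[0.25,-0.75,0,0,0,0,12],[0.3,-0.9,0,0,0,0,12],[0.345,-1,0,0,0,0,12],[0.345,-1,0,0,0,0,12]]]'
python3 -c "
from h import *
print(get_state()['q'])
go([.4711,-.3368,.18],down(60));go([.4711,-.3368,.18],pose()[1])"
```

```text
contact_force: [0.1, 0.4, -1.2]
opening: 0.227
finger_force: 30.0
contact_force: [0.3, -0.1, -1.1]
opening: 0.234
finger_force: 30.0
time_s: 14.5
tcp_pos: [0.4793, -0.2224, 0.2074]
tcp_rot: [-3.14, 0.003, -2.897]
contact_force: [0.7, -0.6, -1.8]
opening: 0.232
finger_force: 30.0
[-4.56616669e-01  2.57281335e-01  1.70014024e+00  7.03289518e-04
  1.18121423e+00 -2.27270283e+00]
row [0.239, -0.726, 0.183] [-0.0, 0.001, 0.245]
row [0.239, -0.726, 0.183] [0.0, 0.0, 0.0]
```

```bash
python3 -m crank '[[[0.03,-0.1,0.0,0,0,0.04,12],[0.09,-0.25,0.05,0,0,0.08,12],[0.14,-0.4,0.1,0,0,0.12,12],[0.19,-0.55,0.15,0,0,0.16,12],[0.22,-0.66,0.18,0,0,0.2,12],[0.24,-0.726,0.18,0,0,0.245,12],[0.24,-0.726,0.18,0,0,0.245,12],[0.24,-0.726,0.18,0,0,0.245,12]]]'
python3 -c "
from h import *
print(pose()[0])
m=camera_model('wrist');im=snapshot('wrist');t=snapshot('top');sd=snapshot('side')
np.savez('v2.npz',im=im,K=m['camera_matrix'],R=m['R'],t=m['t'],top=t,side=sd)
out=np.vstack([im[:300],cv2.resize(np.hstack([t[130:280,330:480],sd[200:350,230:380]]),(560,280))])
cv2.imwrite('pics/w7.png',out[:,:,::-1])
for n,i,roi in(('top',t,(360,175,430,245)),('side',sd,(280,265,350,320))):
  print(n,blobs(i,60,roi=roi))
"
```

```text
time_s: 15.17
tcp_pos: [0.4718, -0.3338, 0.1806]
tcp_rot: [3.139, 0.002, 2.621]
contact_force: [-0.2, 0.6, -1.6]
opening: 0.23
finger_force: 30.0
[ 0.47175165 -0.33380432  0.18056998]
top [([376.8, 205.0], [369, 190, 20, 35, 339])]
side [([315.6, 290.6], [288, 272, 57, 39, 1669])]
```

View pics/w7.png

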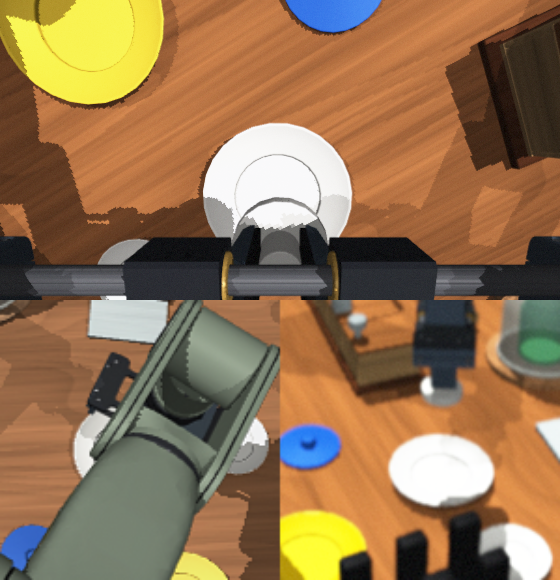

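The wrist view shows the saucer, rim cols 203–352, top at row 123, with the held disc over it. I'll fit its rim and the disc in that view.

```bash
cat > fit.py <<'E'
from h import *
from scipy.optimize import least_squares
v=np.load('v2.npz');m=dict(camera_matrix=v['K'],R=v['R'],t=v['t']);im=v['im']
h=cv2.cvtColor(im,cv2.COLOR_RGB2HSV);k=((h[...,2]>110)&(h[...,1]<45)).astype('uint8');k[232:]=0
n,l,st,c=cv2.connectedComponentsWithStats(k);i=l[175,276];print(st[i])
ct=max(cv2.findContours((l==i).astype('uint8'),0,1)[0],key=cv2.contourArea)[:,0]
ct=ct[ct[:,1]<195]
P=np.array([onz(m,u,.018)[:2] for u in ct])
s=least_squares(lambda q:np.hypot(*(P-q[:2]).T)-q[2],[.47,-.34,.075],loss='soft_l1',f_scale=.001)
print(len(ct),'rim circle',s.x.round(4),'rms',np.sqrt(np.mean(s.fun**2)))
print('ring centre at z=.005', onz(m,(278,190),.005).round(4))
p=onz(m,(279.5,199),.148); print('disc top-edge pt',p, 'dist to tcp',np.hypot(*(p[:2]-[.4718,-.3338])), pose()[0])
go([*s.x[:2],.06],pose()[1])
E
python3 fit.py
```

```text
[  203   123   149   109 13273]
206 rim circle [ 0.4712 -0.3355  0.0739] rms 0.00029707874586092526
ring centre at z=.005 [ 0.4653 -0.3309  0.005 ]
disc top-edge pt [ 0.44807983 -0.3197052   0.148     ] dist to tcp 0.027591844006079586 [ 0.47188198 -0.33359121  0.18124434]
row [0.001, -0.015, 0.808] [0.0, 0.0, 0.0]
```

```bash
python3 -m crank '[[[0,-0.01,0.1,0,0,0,12],[0,-0.01,0.25,0,0,0,12],[0,-0.01,0.4,0,0,0,12],[0,-0.01,0.55,0,0,0,12],[0,-0.01,0.7,0,0,0,12],[0,-0.01,0.8,0,0,0,12],[0,-0.01,0.86,0,0,0,12],[0,-0.01,0.86,0,0,0,12]]]'
python3 -m crank '[[[0,0,0,0,0,0,12],[0,0,0.02,0,0,0,12],[0,0,0.035,0,0,0,12],[0,0,0.05,0,0,0,12],[0,0,0.06,0,0,0,12],[0,0,0.07,0,0,0,12],[0,0,0.07,0,0,0,12],[0,0,0.07,0,0,0,12]]]'
```

```text
time_s: 15.98
tcp_pos: [0.4707, -0.3348, 0.0506]
tcp_rot: [3.139, 0.0, 2.621]
contact_force: [-0.7, 0.2, -1.3]
opening: 0.23
finger_force: 30.0
time_s: 16.65
tcp_pos: [0.4715, -0.3364, 0.0417]
tcp_rot: [3.14, 0.004, 2.619]
contact_force: [0.0, 0.1, -1.8]
opening: 0.227
finger_force: 30.0
```

Not in contact yet (Fz is still the weight alone). I lower it in millimetre steps.

```bash
python3 -m crank '[[[0,0,0.005,0,0,0,12],[0,0,0.01,0,0,0,12],[0,0,0.013,0,0,0,12],[0,0,0.016,0,0,0,12],[0,0,0.019,0,0,0,12],[0,0,0.021,0,0,0,12],[0,0,0.021,0,0,0,12],[0,0,0.021,0,0,0,12]]]'
```

```text
time_s: 17.32
tcp_pos: [0.4716, -0.3363, 0.0385]
tcp_rot: [3.14, 0.004, 2.619]
contact_force: [1.1, -0.4, -2.0]
opening: 0.23
finger_force: 30.0
```

```bash
python3 -m crank '[[[0,0,0.003,0,0,0,12],[0,0,0.005,0,0,0,12],[0,0,0.007,0,0,0,12],[0,0,0.009,0,0,0,12],[0,0,0.01,0,0,0,12],[0,0,0.01,0,0,0,12],[0,0,0.01,0,0,0,12],[0,0,0.01,0,0,0,12]]]'
```

```text
time_s: 17.98
tcp_pos: [0.4715, -0.3362, 0.0375]
tcp_rot: [3.14, 0.004, 2.619]
contact_force: [-1.1, 1.9, 5.8]
opening: 0.232
finger_force: 30.0
```

Contact: Fz rose by about 7 N. I release and rise straight up.

```bash
python3 -m crank '[[[0,0,-0.003,0,0,0,12],[0,0,-0.003,0,0,0,12],[0,0,-0.003,0,0,0,24],[0,0,-0.003,0,0,0,28],[0,0,-0.003,0,0,0,32],[0,0,-0.003,0,0,0,38],[0,0,-0.003,0,0,0,40],[0,0,-0.003,0,0,0,40]]]'
python3 -m crank '[[[0,0,-0.02,0,0,0,40],[0,0,-0.06,0,0,0,40],[0,0,-0.15,0,0,0,40],[0,0,-0.3,0,0,0,40],[0,0,-0.5,0,0,0,40],[0,0,-0.7,0,0,0,40],[0,0,-0.9,0,0,0,40],[0,0,-1,0,0,0,40]]]'
python3 -m crank '[[[0.2,0,0,0,0,0,40],[0.4,0,-0.2,0,0,0,40],[0.6,0,-0.3,0,0,0,40],[0.8,0,-0.4,0,0,0,40],[1,0,-0.5,0,0,0,40],[1,0,-0.5,0,0,0,40],[1,0,-0.5,0,0,0,40],[1,0,-0.5,0,0,0,40]]]'
python3 -c "
from h import *
m=camera_model('wrist');im=snapshot('wrist');t=snapshot('top');sd=snapshot('side')
out=np.vstack([t[100:320,:],cv2.resize(sd[130:350,190:420],(560,370))])
cv2.imwrite('pics/f.png',out[:,:,::-1]); print(blobs(t,60,roi=(360,175,430,245)),blobs(sd,60,roi=(280,255,350,320)))"
```

```text
time_s: 18.65
tcp_pos: [0.4716, -0.3364, 0.0374]
tcp_rot: [3.14, 0.004, 2.619]
contact_force: [-0.1, -0.2, 0.5]
opening: 0.441
finger_force: 0.0
time_s: 19.32
tcp_pos: [0.4722, -0.3372, 0.1923]
tcp_rot: [3.141, 0.011, 2.619]
contact_force: [0.5, -0.2, 1.3]
opening: 0.44
finger_force: 0.0
time_s: 19.98
tcp_pos: [0.341, -0.2617, 0.2623]
tcp_rot: [3.14, 0.006, 2.619]
contact_force: [-0.3, -0.2, -0.5]
opening: 0.441
finger_force: 0.0
[([386.3, 198.6], [370, 186, 37, 32, 618]), ([419.4, 216.2], [407, 203, 23, 29, 360])] [([316.0, 291.0], [288, 272, 57, 39, 1713])]
```

View pics/f.png

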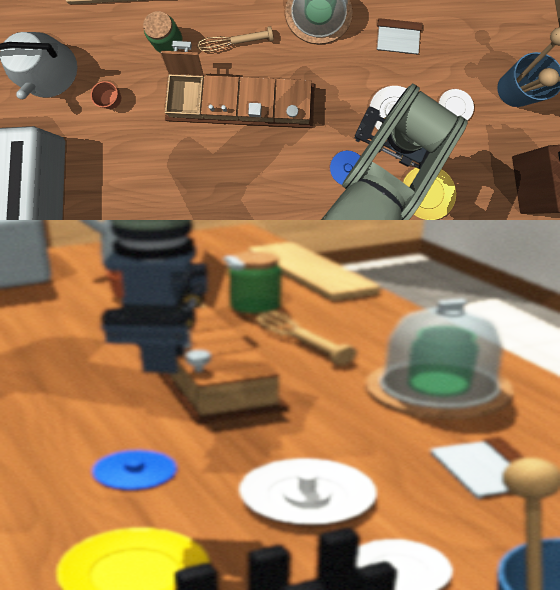

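The final views show the weight upright in the middle of the saucer (side-view saucer centroid still at (316,291), not shifted). The bar lid is open, the other three are shut, and the other things are where they were.

```bash
python3 -c "
from cell import *
print(sign_off())"
```

```text
the job is handed in; nothing more can be done
None
```

I opened only the bar-handled compartment, set the jar weight down upright in the middle of the large white saucer before letting go, left everything else undisturbed as far as the last pictures show, and handed the job in at about 20 s.

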